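# Uncover the leaning baby bottle and stand it in the warmer

### The arm

A 6-joint arm with a two-finger parallel gripper is mounted at the origin on the work surface. World frame = base frame: x ahead of the robot, y to its left, z up, the work surface at z = 0. Lengths are in m, angles in rad, forces in N, time in s.
With the tool pointing down it reaches from about 0.35 to 0.775 m from the base axis. Payload 5.5 kg.
Tool frame: the origin (TCP) lies on the centre line of the jaws, within the pads' length; the fingertips stand 11 mm ahead of it and the grasp point (between the pads) lies 8 mm behind it; z points along the fingers, y is the line along which they close (so a half turn about z gives the same grasp; the last joint's range is limited). The gripper opens to 85 mm and grips with 20 to 120 N. Pads are 22 mm wide; open, the fingers measure 114 mm over their backs; the gripper's body (76 mm by 85 mm) begins 54 mm behind the grasp point. The pads swing forward as they close: fully open they stand 13 mm farther back than shut.
Start: joints at [-1.363, 0.313, 0.046, 1.304, 0, 1.431], TCP at [0.196, -0.541, 0.242] pointing down, gripper open.
Joint ranges: [-2.76, 2.76], [-0.86, 1.69], [-1.03, 1.26], [-2.2, 2.34], [-1.47, 1.5], [-3.14, 3.14]. Speed limits (rad/s): [2.57, 2.57, 3.14, 3.14, 3.14, 3.14].

### API

Orientations are given as a unit quaternion [w, x, y, z].
In Python, from workcell import env, viewer, order, models gives the robot as it stands.
- The arm moves only by the tool drive_tool, never from a script. Its argument "series" is a list that holds one entry, the list of rows, each a list of 6 numbers: the shift along the tool's x, y, z each as a share of 120 mm, from -1 to 1, then the turn, a rotation vector about the tool's x, y, z each as a share of 180 degrees, from -1 to 1. A call has 1 to 20 rows; each row shifts and turns the commanded pose from where the row before left it, along the tool's axes as they then stand; what a row does not reach is not made up. A row lasts 1/8 s, in which the tool goes at most 62.5 mm and 10.7 degrees, less where a joint would pass 70% of its speed; a pose out of reach is approached as far as the arm can. A call with a number of a shift or a turn outside -1 to 1 is refused whole. A call with a gripper value outside its range is refused whole. "jaw" is the opening, from -1 (shut) to 1 (fully open), set as the call begins (left out, the last holds). The fingers move at their own pace and stop on an object; "grip_force" is the grip in N (left out, the last holds). Time passes only in rows, so rows that do not move let the fingers close. It gives the time, the measured TCP pose, the force, the opening and the grip force at its end, in the units of the state.
- env.get_state(): the state, without advancing time (a new reading comes with each control period).
- viewer.read_camera(name): name is "side" or "top" or "wrist"; returns the picture (420x560x3 uint8, red, green, blue); there is no depth.
- viewer.camera_info(name): a dict with "intrinsics" (3x3 intrinsics, pixels), "R" (3x3) and "t" (3): a world point X has camera coordinates R X + t; the wrist camera has in their place "T_tool_cam" (4x4, takes a point from camera to tool coordinates, whose origin is the TCP and whose axes are the flange's). Camera axes: x right, y down, z forward; pixel columns grow to the right and rows downward; lengths in m; the calibration is good to about 2 mm. The wrist camera is an equidistant fisheye: a pixel r from the principal point sees the ray r / f radians off the axis. A picture is of the moment at which its call begins: read the wrist's pose just before it. camera_info takes no time and is no camera call.
- order.hand_in(): hands the job in; it is judged then, once.
Trained networks look in the newest picture that a camera, given by its name, has taken for a name from the list of things; names that differ only in an ending like _2 or _b are one class to them, and where a whole thing is asked for, a point or a joint stands for the part that bears it (a point fixed in the world has none). Each returns a list of dicts, best first, with "score" (0 to 1); they miss things now and then, are a little off and sometimes report something else, mostly with a low value. They report only what shows in the picture. A call takes as long as a camera call. They do not tell look-alikes from the thing itself.
- models.silhouettes(label, camera): "region" (420x560 bool, what is visible of it) and "location" ([column, row] in pixels, amid what is visible of it).
The state is a dict: "clock": time; "joint_pos": joint angles; "qvel": joint speeds; "tau": joint torques, N m; "tcp_pos": TCP position; "orientation": TCP orientation; "wrist_force": force on the tool from outside, world axes, zero at the start; "ft_torque": the same for the moment, N m; "finger_gap": finger opening in m; "grip_force": force on a finger pad.
Only numpy, scipy, OpenCV 4.12 (cv2) and the standard library are available. Lean on these libraries where they do the work, as an engineer would, in place of code of your own. Each camera call takes 0.05 s, during which the arm holds its last target. There are 200 camera calls.

### The job

Get the feed ready: lift the loose blue dome cover off the baby bottle while the bottle stays leaning in its sloping stand, and set the cover, open side down, flat in the empty dish (not the one with the pacifier). Then take the bottle out of the stand and stand it upright, all the way down, in the white bottle warmer. Put both down gently without dropping them, and leave the cream jar, lotion bottle, rattle and pacifier where they are.

Things in the scene. Friction and masses are not known exactly. Their poses are not given: they have to be found in the camera images.
- cover: Loose blue plastic dome cover, an upside-down cup: 55 mm outside diameter (top 6 mm taper to 46), 66 mm tall, wall 3 mm, top 4 mm. Origin: centre of its open rim; z along its axis to the closed top. It starts with its rim on the bottle's shoulder, 100 mm up the bottle, over the ring and teat with 2 mm play all round; drawn 57 mm along the bottle's axis it clears the teat.
- bottle: Glass baby bottle, 157 mm long, 0.2 kg, all one piece under its cover. Glass body 54 mm diameter for the lower 100 mm, flat shoulder, yellow screw ring 45 mm diameter from 100 to 132 mm (hold it here), then a cream teat (32 mm wide at its foot, 12 mm near the tip) to 157 mm. Origin: centre of its underside; z along its axis to the teat.
- stand: Fixed bottle stand: wooden base 150 x 90 x 12 mm (x from -65 to +85 mm) with a grey tube leaning 30 degrees from vertical towards the stand's -x. Tube: 72 mm outside, 59 mm inside, 57 mm deep, top edge 108 mm above the table. Origin: on the table, z up. The well's floor centre is at (32.5, 0, 40.3) mm, its axis along (-0.5, 0, 0.866).
- stand_well (a point): Centre of the floor of the stand's tube, on which the underside of the bottle rests at the start (leaning in the play, 30 to 34 degrees); same axes as the stand.
- warmer: Fixed white round bottle warmer, 104 mm diameter, 70 mm tall, with an upright round well 68 mm wide and 55 mm deep, open at the top. Origin: centre of its underside on the table, z up.
- warmer_in (a point): Centre of the warmer's well floor, 15 mm above the table; the bottle's underside is to rest on it.
- dish_free: The empty white round dish, fixed: 110 mm across at its rim, 12 mm tall, flat inside floor 5 mm above the table and about 90 mm wide. Origin: centre of its underside on the table, z up. The cover goes here.
- dish_used: The other dish, exactly alike, in which the pacifier lies. Origin: centre of its underside.
- pacifier: Red pacifier, 65 mm long and 42 mm wide, lying in a dish with its teat up, 31 mm tall. Origin: on its underside near its middle. To be left alone.
- jar: Closed cream jar with twist cap, green and white, 68 mm diameter, 62 mm tall, loose on the top. Origin: centre of its underside. To be left alone.
- lotion: Tall orange lotion bottle with a white cap, 58 mm diameter, 190 mm tall, loose on the top. Origin: centre of its underside. To be left alone.
- rattle: Flat wooden rattle lying down, 134 mm long along its y axis (round head 52 mm at +y, small knob 32 mm at -y), 22 mm tall. Origin: on its underside near its middle. To be left alone.
Mind the look-alikes: they are no part of the job. There is more than one size of the bottle; the one meant has the size given above. Leave any green look-alike of the dish_free alone.

How it is judged:
On the way, in this order (a step that is already met when the one before it is completed fails the run):
1. the cover is drawn clear of the bottle while the bottle stays leaning in its stand (distance between cover and bottle above 0.16 m and distance between bottle and stand_well below 0.012 m and angle between bottle's own z axis and vertical above 0.4 rad), for 0.1 s.
2. the cover stands released, open side down, flat in the empty dish, the bottle still in its stand (horizontal distance between cover and dish_free below 0.025 m and z of cover in the frame of dish_free between 0.002 and 0.009 m and angle between cover's own z axis and vertical below 0.1 rad and contact force between the fingers and cover below 0.1 N and linear speed of cover below 0.03 m/s and distance between bottle and stand_well below 0.012 m and angle between bottle's own z axis and vertical above 0.4 rad), for 0.2 s.
At the end, for the whole second after the job is handed in: Cover released, still, open side down in the empty dish: level within 0.1 rad, within 25 mm of the dish centre, rim within 4 mm of its floor. Bottle released, still, in the warmer: upright within 0.1 rad, within 12 mm of the well centre, underside within 5 mm of the well floor (horizontal distance between cover and dish_free below 0.025 m and z of cover in the frame of dish_free between 0.002 and 0.009 m and angle between each of cover, bottle's own z axis and vertical below 0.1 rad and contact force between the fingers and cover below 0.1 N and linear speed of each of cover, bottle below 0.03 m/s and horizontal distance between bottle and warmer_in below 0.012 m and z of bottle in the frame of warmer_in between -0.004 and 0.005 m and contact force between the fingers and bottle below 0.1 N); the robot touches nothing.
It fails at once if the cream jar, lotion bottle, rattle or pacifier is moved more than 20 mm or tipped (distance of any of jar, lotion, rattle, pacifier from where it was at the start of the episode above 0.02 m or angle between any of jar, lotion, rattle, pacifier's own z axis and vertical above 0.3 rad).
It fails at once if the cover is dropped (falls, out of the fingers, faster than 0.5 m/s, a fall of over 12 mm) (contact force between the fingers and cover below 0.1 N and linear speed of cover above 0.5 m/s).
It fails at once if the bottle is dropped (falls, out of the fingers, faster than 0.5 m/s, a fall of over 12 mm) (contact force between the fingers and bottle below 0.1 N and linear speed of bottle above 0.5 m/s).
It also fails if it takes over 72 s, if anything falls off the work surface, if the arm or the gripper's body presses on something with over 40 N, if the wrist force passes 120 N, or if a joint passes its speed limit or range.

## Working session

There is one attempt and no reset: what is moved stays moved. The work goes in short steps, Python scripts to look and compute and a tool call to move; the robot and the scene stay as the last step left them, time stands still between calls to the robot, and variables do not carry over. Pictures are saved under pics/ and viewed, at most 10 in all, crops included, and the job is handed in when it is done.

Besides the shell and the picture viewer there is one more tool, called after "Emit:" as a command line: name --argument value ..., lists and objects as JSON in quotes. drive_tool: Moves the arm, as the interface text tells. Its arguments: {"type":"object","properties":{"series":{"type":"array"},"jaw":{"type":"number"},"grip_force":{"type":"number"}},"required":["series"]}

```bash
mkdir -p pics
cat > h.py <<'E'
import numpy as np, cv2
from workcell import env, viewer, order, models
E
python3 - <<'E'
from h import *
ims=[]
for c in ("top","side"):
    im=viewer.read_camera(c); cv2.imwrite(f"pics/{c}0.png",im[...,::-1]); i=viewer.camera_info(c)
    print(c,np.round(i["intrinsics"],1).tolist(),np.round(i["R"],3).tolist(),np.round(i["t"],3).tolist())
    for n in ("cover","bottle","stand","warmer","dish_free","pacifier","jar","lotion","rattle"):
        print(n,[(round(d["score"],2),np.round(d["location"]).tolist(),int(d["region"].sum())) for d in models.silhouettes(n,c)][:4])
print(env.get_state())
E
```

```text
top [[399.7, 0.0, 279.7], [0.0, 399.7, 209.9], [0.0, 0.0, 1.0]] [[-0.024, -1.0, -0.017], [-0.993, 0.026, -0.118], [0.118, 0.014, -0.993]] [-0.009, 0.508, 0.997]
cover [(0.81, [187.0, 201.0], 681)]
bottle [(0.7, [111.0, 170.0], 2308), (0.64, [192.0, 179.0], 234)]
stand [(0.75, [204.0, 182.0], 1160)]
warmer [(0.95, [355.0, 176.0], 1549)]
dish_free [(0.62, [362.0, 246.0], 1409), (0.57, [432.0, 269.0], 1432)]
pacifier [(0.52, [190.0, 248.0], 274)]
jar [(0.94, [265.0, 158.0], 582), (0.49, [206.0, 181.0], 1341)]
lotion [(0.86, [280.0, 188.0], 620)]
rattle [(0.8, [258.0, 239.0], 642), (0.5, [280.0, 188.0], 614)]
side [[465.1, 0.0, 278.1], [0.0, 465.1, 205.7], [0.0, 0.0, 1.0]] [[-0.795, -0.607, 0.014], [-0.38, 0.48, -0.791], [0.473, -0.634, -0.612]] [0.393, 0.281, 1.149]
cover [(0.65, [296.0, 182.0], 975), (0.62, [223.0, 227.0], 597)]
bottle [(0.81, [136.0, 290.0], 2415), (0.45, [209.0, 241.0], 208), (0.21, [256.0, 296.0], 862)]
stand [(0.64, [216.0, 260.0], 1574)]
warmer [(0.67, [293.0, 186.0], 951)]
dish_free [(0.73, [339.0, 208.0], 358)]
pacifier []
jar [(0.56, [240.0, 207.0], 387)]
lotion [(0.6, [268.0, 204.0], 959)]
rattle [(0.96, [291.0, 250.0], 397)]
{'clock': 1.0, 'joint_pos': array([-1.36264937e+00,  3.13203600e-01,  4.60576099e-02,  1.30359402e+00,
        6.93114187e-06,  1.43120063e+00]), 'qvel': array([-6.52518891e-05, -2.29819261e-03, -8.65680042e-04,  4.69188332e-04,
       -4.25135689e-04, -6.62415567e-04]), 'tau': array([ 1.00056732e-03, -4.80472219e+01,  2.98818487e+01,  2.29932466e-04,
       -3.31874253e-04, -4.69585416e-06]), 'tcp_pos': array([ 0.19594627, -0.54060672,  0.24230377]), 'orientation': array([2.80253860e-05, 9.84922422e-01, 1.72996594e-01, 4.42857180e-06]), 'wrist_force': array([-0.1905553 ,  0.24047989,  0.54791359]), 'ft_torque': array([-0.01968432, -0.00046402,  0.02794608]), 'grip_force': 0.0, 'finger_gap': 0.08533460499372038}
```

Run:
```python
import cv2
a=cv2.imread("pics/top0.png")[110:320,60:480]; b=cv2.imread("pics/side0.png")[130:340,60:480]
cv2.imwrite("pics/ab.png",cv2.resize(cv2.vconcat([a,b]),(600,600),interpolation=cv2.INTER_CUBIC))
cv2.imwrite("pics/tc.png",cv2.resize(a[:,:210],(600,600),interpolation=cv2.INTER_CUBIC))
```

```text
(no output)
```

View pics/top0.png

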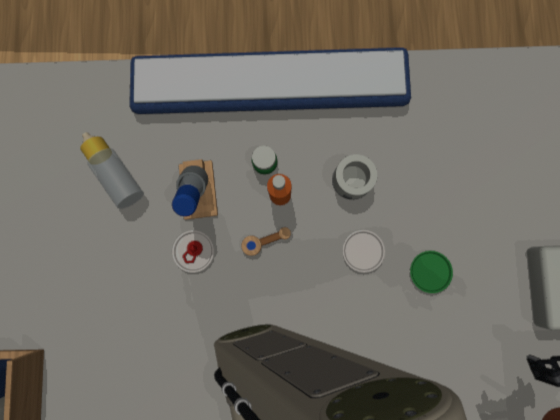

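View pics/side0.png

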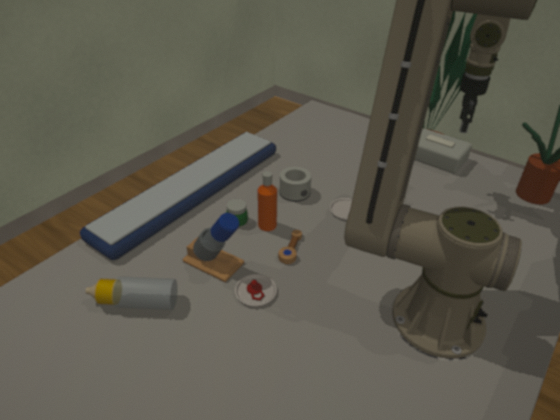

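View pics/tc.png

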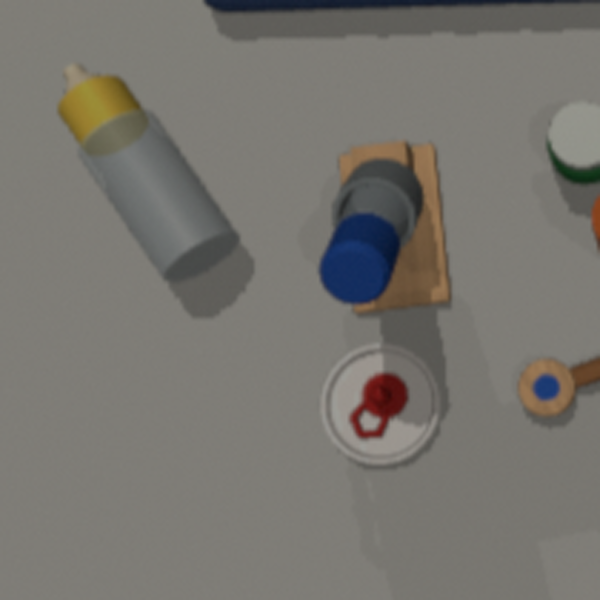

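Top view: the candidates for the bottle are the one in the stand under the blue cover (187,201) and the larger one lying at (111,170), which is a look-alike. The candidates for the dish are the empty white one (362,250), the pacifier dish (194,252) and the green look-alike (431,272). I choose the bottle in the stand and the white dish at (362,250). The warmer is at (356,177).

```bash
cat >> h.py <<'E'
def ray(c,uv):
    i=viewer.camera_info(c);K,R,t=[np.array(i[k]) for k in("intrinsics","R","t")]
    return -R.T@t, R.T@np.linalg.solve(K,[uv[0],uv[1],1.])
def onz(c,uv,z):
    o,d=ray(c,uv); return o+d*(z-o[2])/d[2]
def proj(c,X):
    i=viewer.camera_info(c);K,R,t=[np.array(i[k]) for k in("intrinsics","R","t")]
    p=(np.atleast_2d(X)@R.T+t)@K.T; return p[:,:2]/p[:,2:]
def disc(p,a,r,n=40):
    a=a/np.linalg.norm(a);e=np.cross(a,[0,1,.1]);e/=np.linalg.norm(e);f=np.cross(a,e)
    th=np.linspace(0,2*np.pi,n)[:,None];return p+r*(np.cos(th)*e+np.sin(th)*f)
def cyl(p,a,segs):  # hull mask pts of stacked discs (z,r)
    return np.vstack([disc(p+a*z,a,r) for z,r in segs])
def mask(c,P):
    m=np.zeros((420,560),np.uint8);cv2.fillConvexPoly(m,cv2.convexHull(np.round(proj(c,P)*16).astype(np.int32)),1,shift=4);return m>0
E
python3 - <<'E'
from h import *
from scipy.optimize import least_squares
q=np.array([[179,164.2],[212.3,160.8],[217.2,214.3],[184.3,218.9]])
print("corners",[onz("top",u,.012).round(4).tolist() for u in q])
up=np.array([0,0,1.])
T=cv2.imread("pics/top0.png");S=cv2.imread("pics/side0.png")
viewer.read_camera("top");viewer.read_camera("side")
im={"top":T,"side":S}
# blue mask of cover
def blue(c,box):
    h=cv2.cvtColor(im[c],cv2.COLOR_BGR2HSV);m=(h[...,0]>105)&(h[...,0]<130)&(h[...,1]>150)&(h[...,2]>40)
    o=np.zeros_like(m);x0,y0,x1,y1=box;o[y0:y1,x0:x1]=m[y0:y1,x0:x1];return o
B={"top":blue("top",(165,160,215,225)),"side":blue("side",(195,200,250,250))}
for c in B: print(c,B[c].sum(),np.argwhere(B[c]).mean(0)[::-1])
ks=np.ones((1,1))
def fit(targets,fun,x0):
    from scipy.optimize import minimize
    def cost(p):
        return sum(np.abs(cv2.GaussianBlur(mask(c,fun(p)).astype(np.float32),(5,5),1)-cv2.GaussianBlur(m.astype(np.float32),(5,5),1)).sum()/m.sum() for c,m in targets.items())
    best=None
    for _ in range(3):
        r=minimize(cost,x0,method="Nelder-Mead",options=dict(initial_simplex=np.vstack([x0]+[np.array(x0)+np.eye(len(x0))[i]*s for i,s in enumerate(([.02]*2+[.15]*2 if len(x0)==5 else [.02]*2)+[.01]*0)] if len(x0)==2 else [x0]+[np.array(x0)+np.eye(5)[i]*[.02,.02,.02,.15,.15][i] for i in range(5)]),maxiter=600,xatol=1e-4))
        x0=r.x
    return r.x,r.fun
def cov(p):
    th,ps=p[3],p[4];a=np.array([np.sin(th)*np.cos(ps),np.sin(th)*np.sin(ps),np.cos(th)])
    return cyl(np.array(p[:3]),a,[(0,.0275),(.06,.0275),(.066,.023)])
g=onz("top",(187,201),.17)
x,f=fit(B,cov,[g[0],g[1],.14,.55,np.pi]);print("cover rim",x.round(4),f,np.degrees(x[3:]))
a=np.array([np.sin(x[3])*np.cos(x[4]),np.sin(x[3])*np.sin(x[4]),np.cos(x[3])]);print("bottle base",x[:3]-.1*a,"a",a)
for n,h,r,loc in (("dish_free",.012,.055,(362,250)),("warmer",.07,.052,(355,176))):
  M={}
  for c in ("top","side"):
    d=[d for d in models.silhouettes(n,c)]
    if c=="top": d=[e for e in d if np.hypot(*(np.array(e["location"])-loc))<15]
    if d and not(c=="side" and n=="dish_free"): M[c]=d[0]["region"]
  fn=lambda p:cyl(np.array([p[0],p[1],0]),up,[(0,r if n=="warmer" else .045),(h,r)])
  g=onz("top",loc,h/2)
  for k in M: 
    x,f=fit({k:M[k]},fn,[g[0],g[1]]);print(n,k,x.round(4),f, M[k].sum())
print(onz("top",(194,252),.012),onz("top",(280,184),.19),onz("side",(267,178),.19))
E
```

```text
corners [[0.6391, 0.244, 0.012], [0.6459, 0.155, 0.012], [0.5023, 0.1427, 0.012], [0.4924, 0.2292, 0.012]]
top 611 [185.64648118 199.98363339]
side 293 [226.53924915 222.58703072]
cover rim [0.5392 0.1892 0.1242 0.5826 3.0716] 1.335454103662658 [ 33.38312635 175.98809706]
bottle base [0.59408906 0.18531496 0.0406865 ] a [-0.54888652  0.03849647  0.83500994]
dish_free top [ 0.4004 -0.2342] 0.06903141473397378 1402
warmer top [ 0.5877 -0.2123] 0.045280036755425766 1563
[0.40554061 0.20356262 0.012     ] [ 0.54535999 -0.02565484  0.19      ] [ 0.54012863 -0.00435599  0.19      ]
```

Run:
```python
from h import *
from scipy.optimize import minimize
B={}
for c,l in (("top",(187,201)),("side",(223,227))):
    viewer.read_camera(c)
    d=min(models.silhouettes("cover",c),key=lambda e:np.hypot(*(np.array(e["location"])-l)));B[c]=d["region"]
    print(c,d["location"],B[c].sum())
    np.save(f"cov_{c}.npy",B[c])
bl=lambda m:cv2.GaussianBlur(m.astype(np.float32),(5,5),1.2)
def axis(th,ps):return np.array([np.sin(th)*np.cos(ps),np.sin(th)*np.sin(ps),np.cos(th)])
def cov(p):return cyl(p[:3],axis(p[3],p[4]),[(0,.0275),(.06,.0275),(.066,.023)])
def run(Bs,free,x0,steps,tag):
    cost=lambda p:sum(np.abs(bl(mask(c,cov(free(p))))-bl(Bs[c])).sum()/Bs[c].sum() for c in Bs)
    x0=np.array(x0,float)
    for s in (1,.5,.3):
        r=minimize(cost,x0,method="Nelder-Mead",options=dict(initial_simplex=np.vstack([x0]+[x0+e*s for e in np.diag(steps)]),maxiter=500));x0=r.x
    p=free(x0);a=axis(p[3],p[4]);print(tag,np.round(x0,4),round(r.fun,3),"rim",np.round(p[:3],4),"base",np.round(p[:3]-.1*a,4),"tilt",np.degrees(p[3:]).round(1),
      {c:round(float((mask(c,cov(p))&Bs[c]).sum()/(mask(c,cov(p))|Bs[c]).sum()),2) for c in Bs})
run(B,lambda p:p,[.54,.19,.125,.55,3.2],[.02,.02,.02,.15,.2],"free")
# constrained: base at z .0403ish, params: base x,y, tilt, azim
def con(p):
    a=axis(p[2],p[3]);b=np.array([p[0],p[1],.0405]);return np.r_[b+.1*a,p[2],p[3]]
run(B,con,[.592,.194,.56,3.2],[.02,.02,.1,.2],"con")
run({"top":B["top"]},con,[.592,.194,.56,3.2],[.02,.02,.1,.2],"contop")
run({"side":B["side"]},con,[.592,.194,.56,3.2],[.02,.02,.1,.2],"conside")
run(B,lambda p:con([p[0],p[1],p[2],3.234]),[.592,.194,.56],[.02,.02,.1],"yawfixed")
```

```text
top [190.0, 200.7] 665
side [224.4, 227.6] 578
free [0.538  0.1924 0.1231 0.5014 3.2567] 0.201 rim [0.538  0.1924 0.1231] base [0.5857 0.1979 0.0354] tilt [ 28.7 186.6] {'top': 0.91, 'side': 0.9}
con [0.5911 0.1944 0.5559 3.1991] 0.221 rim [0.5384 0.1913 0.1254] base [0.5911 0.1944 0.0405] tilt [ 31.8 183.3] {'top': 0.88, 'side': 0.92}
contop [0.5884 0.2012 0.5328 3.3098] 0.095 rim [0.5383 0.1927 0.1266] base [0.5884 0.2012 0.0405] tilt [ 30.5 189.6] {'top': 0.91}
conside [0.5919 0.1943 0.5599 3.2019] 0.085 rim [0.5389 0.1911 0.1252] base [0.5919 0.1943 0.0405] tilt [ 32.1 183.5] {'side': 0.92}
yawfixed [0.5949 0.1982 0.5877] 0.23 rim [0.5397 0.193  0.1237] base [0.5949 0.1982 0.0405] tilt [ 33.7 185.3] {'top': 0.89, 'side': 0.91}
```

```bash
cat >> h.py <<'E'
from scipy.linalg import expm,logm
from scipy.spatial.transform import Rotation as Ro
def Tmat(p,R): T=np.eye(4);T[:3,:3]=R;T[:3,3]=p;return T
def cur():
    s=env.get_state();return Tmat(s["tcp_pos"],Ro.from_quat(np.roll(s["orientation"],-1)).as_matrix())
def tool(t,az,yaw=None): # tilt deg from down; lean azimuth deg ( bottle axis a ), closing line horizontal
    t,az=np.radians([t,az]);a=np.array([np.sin(t)*np.cos(az),np.sin(t)*np.sin(az),np.cos(t)])
    h=az-np.pi;y=np.array([np.sin(h),-np.cos(h),0]);z=-a;return np.c_[np.cross(y,z),y,z]
def plan(T0,T1,n):  # n identical rows taking T0 to T1
    G=expm(np.real(logm(np.linalg.inv(T0)@T1))/n)
    r=np.r_[G[:3,3]/.12,Ro.from_matrix(G[:3,:3]).as_rotvec()/np.pi];print(n,"x",r.round(4).tolist(),"mm",round(np.linalg.norm(G[:3,3])*1e3),"deg",round(np.degrees(np.linalg.norm(r[3:]*np.pi)),1))
    return T1
E
python3 - <<'E'
from h import *
T=plan(cur(),Tmat([.42,.0,.30],tool(0,185)),16)
R=tool(31.5,185);T=plan(T,Tmat([.4794,.1868,.2219],R),10)
E
```

```text
16 x [0.1772, -0.249, -0.0301, 0.0, 0.0, 0.0052] mm 37 deg 0.9
10 x [0.0456, -0.1508, 0.0795, 0.0, 0.0175, 0.0] mm 21 deg 3.1
```

Emit:
drive_tool --series '[[[0.177,-0.249,-0.03,0,0,0.0052],[0.177,-0.249,-0.03,0,0,0.0052],[0.177,-0.249,-0.03,0,0,0.0052],[0.177,-0.249,-0.03,0,0,0.0052],[0.177,-0.249,-0.03,0,0,0.0052],[0.177,-0.249,-0.03,0,0,0.0052],[0.177,-0.249,-0.03,0,0,0.0052],[0.177,-0.249,-0.03,0,0,0.0052],[0.177,-0.249,-0.03,0,0,0.0052],[0.177,-0.249,-0.03,0,0,0.0052],[0.177,-0.249,-0.03,0,0,0.0052],[0.177,-0.249,-0.03,0,0,0.0052],[0.177,-0.249,-0.03,0,0,0.0052],[0.177,-0.249,-0.03,0,0,0.0052],[0.177,-0.249,-0.03,0,0,0.0052],[0.177,-0.249,-0.03,0,0,0.0052],[0,0,0,0,0,0],[0,0,0,0,0,0]]]' --jaw 1 --grip_force 30

```text
clock: 3.75
tcp_pos: [0.4195, -0.0003, 0.2998]
orientation: [0.0, 0.999, 0.044, -0.0]
wrist_force: [0.7, 0.3, 0.6]
finger_gap: 0.0854
grip_force: 0.0
```

Emit:
drive_tool --series '[[[0.0456,-0.151,0.0795,0,0.0175,0],[0.0456,-0.151,0.0795,0,0.0175,0],[0.0456,-0.151,0.0795,0,0.0175,0],[0.0456,-0.151,0.0795,0,0.0175,0],[0.0456,-0.151,0.0795,0,0.0175,0],[0.0456,-0.151,0.0795,0,0.0175,0],[0.0456,-0.151,0.0795,0,0.0175,0],[0.0456,-0.151,0.0795,0,0.0175,0],[0.0456,-0.151,0.0795,0,0.0175,0],[0.0456,-0.151,0.0795,0,0.0175,0],[0,0,0,0,0,0],[0,0,0,0,0,0]]]'

```text
clock: 5.25
tcp_pos: [0.4825, 0.1474, 0.2223]
orientation: [-0.022, 0.96, 0.065, 0.27]
wrist_force: [0.9, -0.1, -0.5]
finger_gap: 0.0853
grip_force: 0.0
```

Run:
```python
from h import *
T=cur();print(T.round(3),env.get_state()["joint_pos"].round(2))
i=viewer.camera_info("wrist");print(i)
im=viewer.read_camera("wrist")[...,::-1].copy();cv2.imwrite("pics/w1.png",im)
for d in models.silhouettes("cover","wrist"): 
    ys,xs=np.nonzero(d["region"]);print(d["score"],d["location"],xs.min(),xs.max(),ys.min(),ys.max())
```

```text
[[ 0.845  0.137  0.516  0.483]
 [ 0.113 -0.991  0.078  0.147]
 [ 0.522 -0.007 -0.853  0.222]
 [ 0.     0.     0.     1.   ]] [ 0.13 -0.22 -0.72  0.51  0.01  3.14]
{'intrinsics': array([[325.1922621 ,   0.        , 280.33397371],
       [  0.        , 325.1922621 , 208.59777734],
       [  0.        ,   0.        ,   1.        ]]), 'T_tool_cam': array([[-2.93077405e-04, -9.64826933e-01, -2.62885722e-01,
         6.60455710e-02],
       [ 9.99999775e-01, -1.24120422e-04, -6.59307822e-04,
        -4.93711573e-04],
       [ 6.03488457e-04, -2.62885856e-01,  9.64826753e-01,
        -1.32249761e-01],
       [ 0.00000000e+00,  0.00000000e+00,  0.00000000e+00,
         1.00000000e+00]])}
0.62 [224.4, 221.9] 178 269 171 270
0.41 [473.0, 225.2] 407 539 182 269
```

View pics/w1.png

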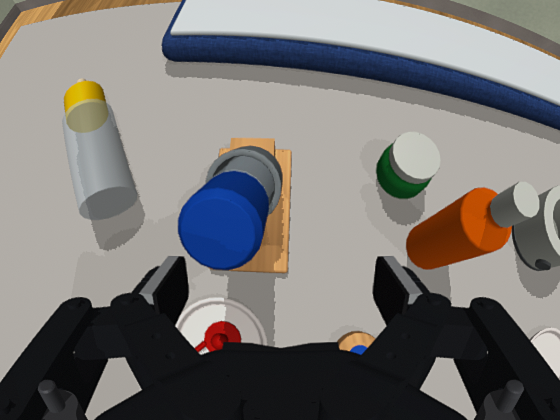

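The view shows the cover at (224,222) ahead of the open fingers. Joint 6 is at its range end, so I need the half-turned grasp. I'll retract and flip, and use this picture to refine the pose.

```bash
cat >> h.py <<'E'
def wproj(T,X):
    i=viewer.camera_info("wrist");K=i["intrinsics"];C=np.linalg.inv(T@i["T_tool_cam"])
    p=np.atleast_2d(X)@C[:3,:3].T+C[:3,3];r=np.hypot(p[:,0],p[:,1]);th=np.arctan2(r,p[:,2])
    return np.c_[K[0,2]+K[0,0]*th*p[:,0]/r,K[1,2]+K[1,1]*th*p[:,1]/r]
def hm(uv):
    m=np.zeros((420,560),np.uint8);cv2.fillConvexPoly(m,cv2.convexHull(np.round(uv*16).astype(np.int32)),1,shift=4);return m>0
E
python3 - <<'E'
from h import *
from scipy.optimize import minimize
T=cur();viewer.read_camera("wrist")
d=models.silhouettes("cover","wrist")[0];W=d["region"]
B={"wrist":W,"top":np.load("cov_top.npy"),"side":np.load("cov_side.npy")}
bl=lambda m:cv2.GaussianBlur(m.astype(np.float32),(5,5),1.2)
def axis(th,ps):return np.array([np.sin(th)*np.cos(ps),np.sin(th)*np.sin(ps),np.cos(th)])
def M(c,p):
    a=axis(p[2],p[3]);b=np.array([p[0],p[1],.0405]);P=cyl(b+.1*a,a,[(0,.0275),(.06,.0275),(.066,.023)])
    return hm(wproj(T,P)) if c=="wrist" else mask(c,P)
for cs in (["wrist"],["wrist","top"],["wrist","top","side"]):
    x0=np.array([.592,.195,.55,3.22])
    cost=lambda p:sum(np.abs(bl(M(c,p))-bl(B[c])).sum()/B[c].sum() for c in cs)
    for s in (1,.5,.3):
        r=minimize(cost,x0,method="Nelder-Mead",options=dict(initial_simplex=np.vstack([x0]+[x0+e*s for e in np.diag([.01,.01,.06,.1])]),maxiter=400));x0=r.x
    a=axis(*x0[2:]);print(cs,x0.round(4),"rim",(np.r_[x0[:2],.0405]+.1*a).round(4),"tilt",np.degrees(x0[2:]).round(1),"IoU",[round((M(c,x0)&B[c]).sum()/(M(c,x0)|B[c]).sum(),3) for c in B])
E
```

```text
['wrist'] [0.5926 0.1982 0.569  3.2335] rim [0.539  0.1933 0.1247] tilt [ 32.6 185.3] IoU [np.float64(0.979), np.float64(0.885), np.float64(0.898)]
['wrist', 'top'] [0.5905 0.1988 0.5536 3.249 ] rim [0.5383 0.1932 0.1256] tilt [ 31.7 186.2] IoU [np.float64(0.977), np.float64(0.896), np.float64(0.896)]
['wrist', 'top', 'side'] [0.5926 0.1978 0.5709 3.2276] rim [0.5388 0.1932 0.1246] tilt [ 32.7 184.9] IoU [np.float64(0.975), np.float64(0.891), np.float64(0.903)]
```

Emit:
drive_tool --series '[[[0,0,-0.25,0,0,0],[0,0,-0.25,0,0,-0.0556],[0,0,0,0,0,-0.0556],[0,0,0,0,0,-0.0556],[0,0,0,0,0,-0.0556],[0,0,0,0,0,-0.0556],[0,0,0,0,0,-0.0556],[0,0,0,0,0,-0.0556],[0,0,0,0,0,-0.0556],[0,0,0,0,0,-0.0556],[0,0,0,0,0,-0.0556],[0,0,0,0,0,-0.0556],[0,0,0,0,0,-0.0556],[0,0,0,0,0,-0.0556],[0,0,0,0,0,-0.0556],[0,0,0,0,0,-0.0556],[0,0,0,0,0,-0.0556],[0,0,0,0,0,-0.0556],[0,0,0,0,0,-0.0556],[0,0,0,0,0,0]]]'

```text
clock: 7.95
tcp_pos: [0.4517, 0.1435, 0.2734]
orientation: [0.271, -0.066, 0.96, 0.022]
wrist_force: [-0.4, -0.7, 0.1]
finger_gap: 0.0855
grip_force: 0.0
```

```bash
cat >> h.py <<'E'
def tf(t,az): R=tool(t,az);return R*np.array([-1,-1,1])
RIM=np.array([.539,.193,.1247]);TI,AZ=32.5,185.3
A=-tf(TI,AZ)[:,2];BASE=RIM-.1*A
E
python3 - <<'E'
from h import *
R=tf(TI,AZ);print(A)
T=plan(cur(),Tmat(RIM+.12*A,R),6);T=plan(T,Tmat(RIM+.034*A,R),6);print(T[:3,3])
E
```

```text
[-0.53500249 -0.04963068  0.84339145]
6 x [0.0018, 0.0559, 0.0768, 0.0016, -0.0009, 0.0019] mm 11 deg 0.5
6 x [0.0, 0.0, 0.1194, -0.0, -0.0, 0.0] mm 14 deg 0.0
[0.52080992 0.19131256 0.15337531]
```

Emit:
drive_tool --series '[[[0.0018,0.056,0.0768,0.0016,-0.0009,0.0019],[0.0018,0.056,0.0768,0.0016,-0.0009,0.0019],[0.0018,0.056,0.0768,0.0016,-0.0009,0.0019],[0.0018,0.056,0.0768,0.0016,-0.0009,0.0019],[0.0018,0.056,0.0768,0.0016,-0.0009,0.0019],[0.0018,0.056,0.0768,0.0016,-0.0009,0.0019],[0,0,0,0,0,0],[0,0,0,0,0,0]]]'

```text
clock: 8.95
tcp_pos: [0.4745, 0.1872, 0.2257]
orientation: [0.279, -0.046, 0.959, 0.013]
wrist_force: [-0.7, -0.3, -1.1]
finger_gap: 0.0855
grip_force: 0.0
```

Run:
```python
from h import *
R=tf(TI,AZ);print(env.get_state()["joint_pos"].round(2))
plan(cur(),Tmat(RIM+.034*A,R),8)
T=cur();im=viewer.read_camera("wrist")[...,::-1].copy()
for s in ((0,.0275),(.066,.023)):
    cv2.polylines(im,[np.round(wproj(T,disc(RIM+s[0]*A,A,s[1]))).astype(np.int32)],True,(0,255,0))
cv2.imwrite("pics/w2.png",im)
```

```text
[ 0.27 -0.2  -0.71  0.5  -0.1   0.15]
8 x [-0.0004, -0.0002, 0.0895, 0.0, -0.0, 0.0001] mm 11 deg 0.0
```

View pics/w2.png

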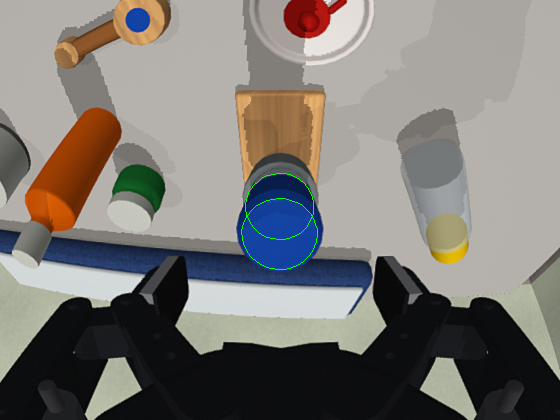

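The cover at (280,233) is centred between the fingers and the model outline matches. Next I go down along the axis and grip.

Emit:
drive_tool --series '[[[0,0,0.0895,0,0,0],[0,0,0.0895,0,0,0],[0,0,0.0895,0,0,0],[0,0,0.0895,0,0,0],[0,0,0.0895,0,0,0],[0,0,0.0895,0,0,0],[0,0,0.0895,0,0,0],[0,0,0.0895,0,0,0],[0,0,0,0,0,0]]]'

```text
clock: 10.12
tcp_pos: [0.5203, 0.1913, 0.152]
orientation: [0.278, -0.046, 0.959, 0.013]
wrist_force: [-0.3, 0.4, 0.0]
finger_gap: 0.0855
grip_force: 0.0
```

Emit:
drive_tool --series '[[[0,0,0,0,0,0],[0,0,0,0,0,0],[0,0,0,0,0,0],[0,0,0,0,0,0],[0,0,0,0,0,0],[0,0,0,0,0,0],[0,0,0,0,0,0],[0,0,0,0,0,0]]]' --jaw -1 --grip_force 30

```text
clock: 11.12
tcp_pos: [0.5209, 0.1916, 0.1539]
orientation: [0.28, -0.046, 0.959, 0.013]
wrist_force: [-3.7, -0.6, 5.7]
finger_gap: 0.055
grip_force: 31.7
```

Emit:
drive_tool --series '[[[0,0,-0.05,0,0,0],[0,0,-0.07,0,0,0],[0,0,-0.07,0,0,0],[0,0,-0.07,0,0,0],[0,0,-0.07,0,0,0],[0,0,-0.07,0,0,0],[0,0,-0.07,0,0,0],[0,0,-0.07,0,0,0],[0,0,-0.07,0,0,0],[0,0,-0.07,0,0,0],[0,0,-0.07,0,0,0],[0,0,-0.07,0,0,0],[0,0,0,0,0,0]]]'

```text
clock: 12.75
tcp_pos: [0.468, 0.1867, 0.2371]
orientation: [0.28, -0.046, 0.959, 0.013]
wrist_force: [-0.2, -1.0, -0.3]
finger_gap: 0.0554
grip_force: 31.9
```

Run:
```python
from h import *
s=env.get_state();print(s["finger_gap"],s["grip_force"],s["wrist_force"],cur().round(4).tolist())
a=viewer.read_camera("wrist")[...,::-1];b=viewer.read_camera("top")[...,::-1]
cv2.imwrite("pics/w3.png",cv2.resize(np.vstack([cv2.resize(a,(480,360)),cv2.resize(b[130:280,90:290],(480,240))]),(480,600)))
```

```text
0.05536157064198381 31.85705490410328 [-0.17493517 -1.01703163 -0.34094014] [[-0.8391, -0.0951, 0.5356, 0.468], [-0.0804, 0.9955, 0.0509, 0.1867], [-0.538, -0.0003, -0.8429, 0.2371], [0.0, 0.0, 0.0, 1.0]]
```

View pics/w3.png

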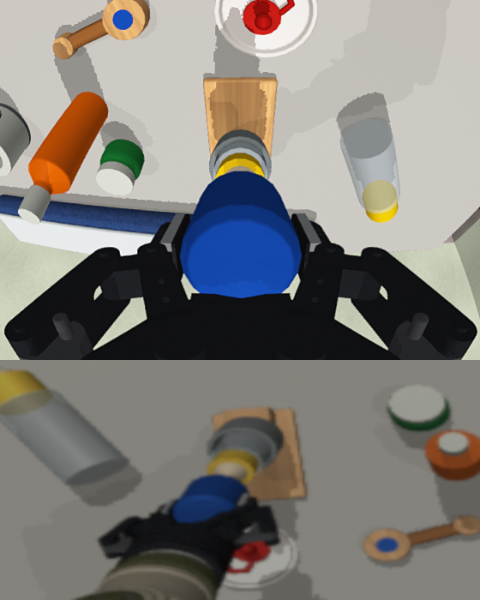

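Run:
```python
from h import *
C=cur();T=plan(C,Tmat(C[:3,3]+.036*A,C[:3,:3]),3)
R=tf(0,AZ);T=plan(T,Tmat([.40,.0,.26],R),10);T=plan(T,Tmat([.4004,-.2342,.14],R),10)
```

```text
3 x [0.0001, 0.0001, -0.1, 0.0, -0.0, -0.0] mm 12 deg 0.0
10 x [0.0545, -0.1495, -0.0117, 0.0, 0.018, 0.0001] mm 19 deg 3.2
10 x [0.0177, -0.1944, 0.1, 0.0, 0.0, 0.0] mm 26 deg 0.0
```

Emit:
drive_tool --series '[[[0,0,-0.1,0,0,0],[0,0,-0.1,0,0,0],[0,0,-0.1,0,0,0],[0.0545,-0.1495,-0.0117,0,0.018,0],[0.0545,-0.1495,-0.0117,0,0.018,0],[0.0545,-0.1495,-0.0117,0,0.018,0],[0.0545,-0.1495,-0.0117,0,0.018,0],[0.0545,-0.1495,-0.0117,0,0.018,0],[0.0545,-0.1495,-0.0117,0,0.018,0],[0.0545,-0.1495,-0.0117,0,0.018,0],[0.0545,-0.1495,-0.0117,0,0.018,0],[0.0545,-0.1495,-0.0117,0,0.018,0],[0.0545,-0.1495,-0.0117,0,0.018,0],[0,0,0,0,0,0]]]'

```text
clock: 14.6
tcp_pos: [0.401, -0.0009, 0.2605]
orientation: [0.001, -0.047, 0.999, -0.0]
wrist_force: [0.4, 0.3, -0.0]
finger_gap: 0.0551
grip_force: 31.9
```

Emit:
drive_tool --series '[[[0.0177,-0.194,0.1,0,0,0],[0.0177,-0.194,0.1,0,0,0],[0.0177,-0.194,0.1,0,0,0],[0.0177,-0.194,0.1,0,0,0],[0.0177,-0.194,0.1,0,0,0],[0.0177,-0.194,0.1,0,0,0],[0.0177,-0.194,0.1,0,0,0],[0.0177,-0.194,0.1,0,0,0],[0.0177,-0.194,0.1,0,0,0],[0.0177,-0.194,0.1,0,0,0],[0,0,0,0,0,0],[0,0,0,0,0,0]]]'

```text
clock: 16.1
tcp_pos: [0.4015, -0.2331, 0.1406]
orientation: [0.001, -0.048, 0.999, -0.0]
wrist_force: [0.3, -0.6, -0.5]
finger_gap: 0.0553
grip_force: 31.9
```

Run:
```python
from h import *
T=cur();print(T.round(4).tolist(),env.get_state()["joint_pos"].round(2))
im=viewer.read_camera("wrist")[...,::-1].copy()
up=np.array([0,0,1.])
for d in models.silhouettes("cover","wrist")[:2]:print(d["score"],d["location"])
for P,c in ((disc(np.array([.4004,-.2342,.012]),up,.055),(0,255,0)),(disc(T[:3,3]+.034*T[:3,2],T[:3,2],.0275),(0,255,255)),(disc(np.array([.5877,-.2123,.07]),up,.052),(0,0,255)),(disc(np.array([.5877,-.2123,.07]),up,.034),(0,0,255))):
    cv2.polylines(im,[np.round(wproj(T,P)).astype(np.int32)],True,c)
cv2.imwrite("pics/w4.png",im)
```

```text
[[-0.9954, -0.0954, 0.0018, 0.4015], [-0.0954, 0.9954, -0.0003, -0.2331], [-0.0018, -0.0005, -1.0, 0.1406], [0.0, 0.0, 0.0, 1.0]] [-0.7   0.16 -0.41  1.    0.   -0.8 ]
0.86 [284.0, 280.5]
0.69 [278.9, 177.6]
```

View pics/w4.png

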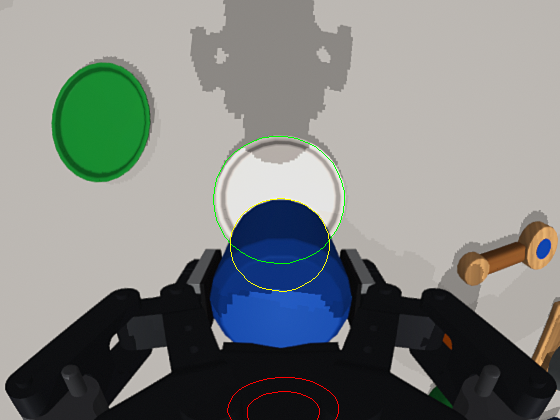

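The dish outline fits, and the cover is held square above it with its rim at (280,245). I'll lower it.

Emit:
drive_tool --series '[[[0,0,0.1,0,0,0],[0,0,0.1,0,0,0],[0,0,0.1,0,0,0],[0,0,0.1,0,0,0],[0,0,0.1,0,0,0],[0,0,0.1,0,0,0],[0,0,0.1,0,0,0],[0,0,0.05,0,0,0],[0,0,0.05,0,0,0],[0,0,0.01,0,0,0],[0,0,0.01,0,0,0],[0,0,0,0,0,0],[0,0,0,0,0,0]]]'

```text
clock: 17.82
tcp_pos: [0.4016, -0.2341, 0.042]
orientation: [0.001, -0.048, 0.999, -0.0]
wrist_force: [0.4, 0.9, -1.0]
finger_gap: 0.0551
grip_force: 31.9
```

Emit:
drive_tool --series '[[[0,0,0.007,0,0,0],[0,0,0.007,0,0,0],[0,0,0,0,0,0],[0,0,0,0,0,0]]]'

```text
clock: 18.32
tcp_pos: [0.4015, -0.234, 0.04]
orientation: [0.001, -0.047, 0.999, -0.0]
wrist_force: [-1.1, -0.9, -0.1]
finger_gap: 0.0549
grip_force: 32.0
```

Emit:
drive_tool --series '[[[0,0,0.006,0,0,0],[0,0,0.006,0,0,0],[0,0,0,0,0,0],[0,0,0,0,0,0]]]'

```text
clock: 18.82
tcp_pos: [0.4017, -0.234, 0.0397]
orientation: [0.001, -0.048, 0.999, -0.0]
wrist_force: [-2.1, 2.8, 11.7]
finger_gap: 0.0551
grip_force: 32.9
```

Emit:
drive_tool --series '[[[0,0,0.006,0,0,0],[0,0,0,0,0,0],[0,0,0,0,0,0]]]'

```text
clock: 19.2
tcp_pos: [0.4018, -0.234, 0.0397]
orientation: [0.001, -0.048, 0.999, -0.001]
wrist_force: [-3.3, 4.1, 18.6]
finger_gap: 0.0554
grip_force: 33.4
```

Emit:
drive_tool --series '[[[0,0,0,0,0,0],[0,0,0,0,0,0],[0,0,0,0,0,0],[0,0,0,0,0,0],[0,0,0,0,0,0],[0,0,0,0,0,0]]]' --jaw 1

```text
clock: 19.95
tcp_pos: [0.4015, -0.234, 0.0378]
orientation: [0.001, -0.048, 0.999, -0.0]
wrist_force: [-0.3, -0.4, -0.3]
finger_gap: 0.0853
grip_force: 0.0
```

Emit:
drive_tool --series '[[[0,0,-0.05,0,0,0],[0,0,-0.1,0,0,0],[0,0,-0.15,0,0,0],[0,0,-0.2,0,0,0],[0,0,-0.25,0,0,0],[0,0,-0.25,0,0,0],[0,0,-0.25,0,0,0],[0,0,0,0,0,0],[0,0,0,0,0,0]]]'

```text
clock: 21.08
tcp_pos: [0.4012, -0.2338, 0.1879]
orientation: [0.001, -0.048, 0.999, -0.0]
wrist_force: [0.1, 0.4, -0.8]
finger_gap: 0.0854
grip_force: 0.0
```

Run:
```python
from h import *
T=cur();print(T[:3,3].round(4))
a=viewer.read_camera("wrist")[...,::-1].copy()
for z,r in ((.071,.023),(.065,.0275)):
    cv2.polylines(a,[np.round(wproj(T,disc(np.array([.4018,-.234,z]),np.array([0,0,1.]),r))).astype(np.int32)],True,(0,255,255))
b=viewer.read_camera("side")[...,::-1][150:310,170:370]
cv2.imwrite("pics/w5.png",np.vstack([cv2.resize(a,(400,300)),cv2.resize(b,(400,300),interpolation=cv2.INTER_CUBIC)]))
R=tf(0,AZ)
T=plan(T,Tmat([.40,.0,.27],R),10);T=plan(T,Tmat(RIM+.13*A,tf(TI,AZ)),10)
```

```text
[ 0.4012 -0.2338  0.1879]
10 x [-0.0174, 0.194, -0.0685, -0.0, 0.0, 0.0001] mm 25 deg 0.0
10 x [-0.063, 0.1494, 0.0476, 0.0, -0.0181, 0.0] mm 20 deg 3.2
```

View pics/w5.png

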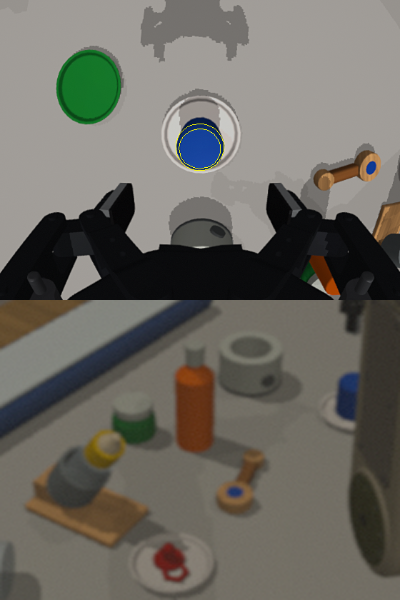

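The cover stands upright in the dish at (200,135). The bottle is still leaning in the stand, and the warmer is untouched. I'll go back for the bottle.

Emit:
drive_tool --series '[[[-0.0174,0.194,-0.0685,0,0,0],[-0.0174,0.194,-0.0685,0,0,0],[-0.0174,0.194,-0.0685,0,0,0],[-0.0174,0.194,-0.0685,0,0,0],[-0.0174,0.194,-0.0685,0,0,0],[-0.0174,0.194,-0.0685,0,0,0],[-0.0174,0.194,-0.0685,0,0,0],[-0.0174,0.194,-0.0685,0,0,0],[-0.0174,0.194,-0.0685,0,0,0],[-0.0174,0.194,-0.0685,0,0,0],[0,0,0,0,0,0]]]'

```text
clock: 22.55
tcp_pos: [0.3996, 0.0008, 0.2696]
orientation: [0.0, -0.049, 0.999, -0.0]
wrist_force: [0.2, 0.6, -0.9]
finger_gap: 0.0857
grip_force: 0.0
```

Emit:
drive_tool --series '[[[-0.063,0.149,0.0476,0,-0.0181,0],[-0.063,0.149,0.0476,0,-0.0181,0],[-0.063,0.149,0.0476,0,-0.0181,0],[-0.063,0.149,0.0476,0,-0.0181,0],[-0.063,0.149,0.0476,0,-0.0181,0],[-0.063,0.149,0.0476,0,-0.0181,0],[-0.063,0.149,0.0476,0,-0.0181,0],[-0.063,0.149,0.0476,0,-0.0181,0],[-0.063,0.149,0.0476,0,-0.0181,0],[-0.063,0.149,0.0476,0,-0.0181,0],[0,0,0,0,0,0],[0,0,0,0,0,0]]]'

```text
clock: 24.05
tcp_pos: [0.4688, 0.1852, 0.2337]
orientation: [0.28, -0.046, 0.959, 0.013]
wrist_force: [0.1, -0.1, 0.0]
finger_gap: 0.0854
grip_force: 0.0
```

Run:
```python
from h import *
T=cur();print(T[:3,3].round(4),(RIM+.13*A).round(4))
a=viewer.read_camera("wrist")[...,::-1].copy();cv2.imwrite("pics/w6raw.png",a)
for z,r in ((0,.027),(.0,.0225),(.032,.0225),(.057,.006)):
    cv2.polylines(a,[np.round(wproj(T,disc(RIM+z*A,A,r))).astype(np.int32)],True,(0,0,255))
cv2.imwrite("pics/w6.png",cv2.resize(a[130:290,170:390],(770,560),interpolation=cv2.INTER_CUBIC))
plan(T,Tmat(RIM+.016*A,tf(TI,AZ)),10)
```

```text
[0.4688 0.1852 0.2337] [0.4694 0.1865 0.2343]
10 x [-0.0008, 0.001, 0.0949, -0.0, 0.0, 0.0001] mm 11 deg 0.0
```

View pics/w6.png

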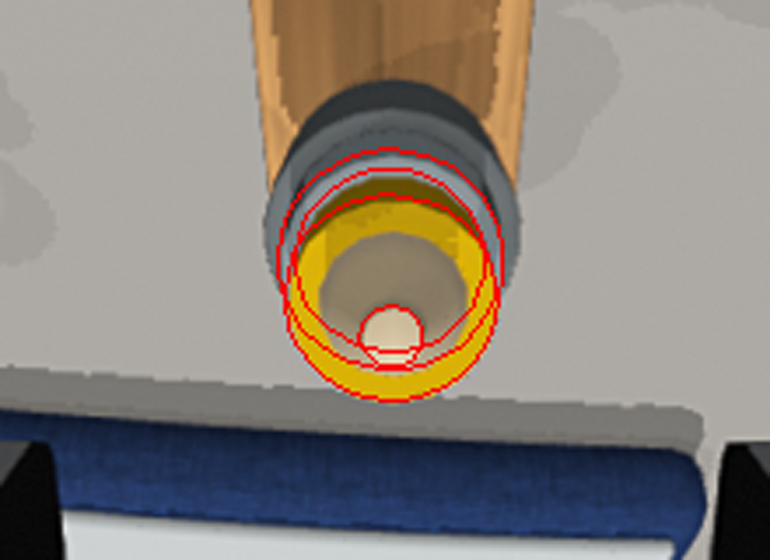

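The model outline lies on the ring (crop (390,290)) and on the teat tip (390,335). I'll descend, grip the ring and draw the bottle out.

Emit:
drive_tool --series '[[[-0.0008,0.001,0.095,0,0,0],[-0.0008,0.001,0.095,0,0,0],[-0.0008,0.001,0.095,0,0,0],[-0.0008,0.001,0.095,0,0,0],[-0.0008,0.001,0.095,0,0,0],[-0.0008,0.001,0.095,0,0,0],[-0.0008,0.001,0.095,0,0,0],[-0.0008,0.001,0.095,0,0,0],[-0.0008,0.001,0.095,0,0,0],[-0.0008,0.001,0.095,0,0,0],[0,0,0,0,0,0]]]'

```text
clock: 25.48
tcp_pos: [0.5308, 0.1929, 0.1377]
orientation: [0.28, -0.046, 0.959, 0.013]
wrist_force: [-0.0, 0.3, 0.4]
finger_gap: 0.0854
grip_force: 0.0
```

Emit:
drive_tool --series '[[[0,0,0,0,0,0],[0,0,0,0,0,0],[0,0,0,0,0,0],[0,0,0,0,0,0],[0,0,0,0,0,0],[0,0,0,0,0,0],[0,0,0,0,0,0],[0,0,0,0,0,0],[0,0,0,0,0,0]]]' --jaw -1 --grip_force 50

```text
clock: 26.6
tcp_pos: [0.5314, 0.1932, 0.1397]
orientation: [0.281, -0.046, 0.958, 0.013]
wrist_force: [-2.8, -0.4, 5.5]
finger_gap: 0.0437
grip_force: 50.4
```

Emit:
drive_tool --series '[[[0,0,-0.03,0,0,0],[0,0,-0.05,0,0,0],[0,0,-0.06,0,0,0],[0,0,-0.06,0,0,0],[0,0,-0.06,0,0,0],[0,0,-0.06,0,0,0],[0,0,-0.06,0,0,0],[0,0,-0.06,0,0,0],[0,0,-0.06,0,0,0],[0,0,-0.08,0,0,0],[0,0,-0.08,0,0,0],[0,0,-0.08,0,0,0],[0,0,0,0,0,0]]]'

```text
clock: 28.22
tcp_pos: [0.4834, 0.1887, 0.2147]
orientation: [0.282, -0.046, 0.958, 0.013]
wrist_force: [0.2, -0.2, -3.1]
finger_gap: 0.0437
grip_force: 51.2
```

Run:
```python
from h import *
s=env.get_state();print(s["finger_gap"],s["grip_force"],s["wrist_force"],s["joint_pos"].round(2));C=cur();print(C.round(4).tolist())
T=plan(C,Tmat(C[:3,3]+[-.01,-.005,.05],C[:3,:3]),4)
R=tf(0,AZ);T=plan(T,Tmat([.41,.05,.29],R),10);T=plan(T,Tmat([.43,-.17,.29],R),9);T=plan(T,Tmat([.52,-.2123,.29],R),4)
```

```text
0.0437458290605668 51.15035533905029 [ 0.16259431 -0.19434338 -3.07108945] [ 0.27 -0.18 -0.73  0.46 -0.09  0.15]
[[-0.8373, -0.0951, 0.5384, 0.4834], [-0.0801, 0.9955, 0.0512, 0.1887], [-0.5408, -0.0002, -0.8411, 0.2147], [0.0, 0.0, 0.0, 1.0]]
4 x [-0.0381, -0.0084, -0.0994, 0.0, -0.0, 0.0] mm 13 deg 0.0
10 x [0.0542, -0.106, -0.04, 0.0, 0.0182, 0.0001] mm 15 deg 3.3
9 x [0.0004, -0.2045, 0.0, 0.0, 0.0, 0.0] mm 25 deg 0.0
4 x [-0.1786, -0.1051, 0.0, 0.0, 0.0, 0.0] mm 25 deg 0.0
```

Emit:
drive_tool --series '[[[-0.038,-0.0084,-0.0994,0,0,0],[-0.038,-0.0084,-0.0994,0,0,0],[-0.038,-0.0084,-0.0994,0,0,0],[-0.038,-0.0084,-0.0994,0,0,0],[0.0542,-0.106,-0.04,0,0.0182,0],[0.0542,-0.106,-0.04,0,0.0182,0],[0.0542,-0.106,-0.04,0,0.0182,0],[0.0542,-0.106,-0.04,0,0.0182,0],[0.0542,-0.106,-0.04,0,0.0182,0],[0.0542,-0.106,-0.04,0,0.0182,0],[0.0542,-0.106,-0.04,0,0.0182,0],[0.0542,-0.106,-0.04,0,0.0182,0],[0.0542,-0.106,-0.04,0,0.0182,0],[0.0542,-0.106,-0.04,0,0.0182,0],[0,0,0,0,0,0]]]'

```text
clock: 30.1
tcp_pos: [0.4114, 0.0492, 0.2897]
orientation: [-0.0, -0.047, 0.999, -0.0]
wrist_force: [0.3, 1.0, -1.5]
finger_gap: 0.0435
grip_force: 51.3
```

Emit:
drive_tool --series '[[[0.0004,-0.1,0,0,0,0],[0.0004,-0.2045,0,0,0,0],[0.0004,-0.2045,0,0,0,0],[0.0004,-0.2045,0,0,0,0],[0.0004,-0.2045,0,0,0,0],[0.0004,-0.2045,0,0,0,0],[0.0004,-0.2045,0,0,0,0],[0.0004,-0.2045,0,0,0,0],[0.0004,-0.2045,0,0,0,0],[0,-0.1,0,0,0,0],[-0.1786,-0.105,0,0,0,0],[-0.1786,-0.105,0,0,0,0],[-0.1786,-0.105,0,0,0,0],[-0.1786,-0.105,0,0,0,0],[0,0,0,0,0,0],[0,0,0,0,0,0]]]'

```text
clock: 32.1
tcp_pos: [0.5201, -0.211, 0.2889]
orientation: [-0.001, -0.048, 0.999, -0.0]
wrist_force: [-0.4, 0.5, -1.9]
finger_gap: 0.0437
grip_force: 51.6
```

Run:
```python
from h import *
T=cur();print(T.round(4).tolist(),env.get_state()["finger_gap"])
W=np.array([.5877,-.2123,.07]);up=np.array([0,0,1.])
a=viewer.read_camera("wrist")[...,::-1].copy()
for P,c in ((disc(W,up,.034),(0,0,255)),(disc(W,up,.052),(0,255,0)),(disc(T[:3,3]+.116*T[:3,2],T[:3,2],.027),(0,255,255)),(disc(T[:3,3]+.016*T[:3,2],T[:3,2],.027),(255,0,255))):
    cv2.polylines(a,[np.round(wproj(T,P)).astype(np.int32)],True,c)
cv2.imwrite("pics/w7.png",a)
for d in models.silhouettes("bottle","wrist")[:2]+models.silhouettes("warmer","wrist")[:2]:print(d["score"],d["location"],d["region"].sum())
plan(T,Tmat([W[0],W[1],.21],tf(0,AZ)),8)
```

```text
[[-0.9954, -0.0954, -0.0027, 0.5201], [-0.0954, 0.9954, -0.0002, -0.211], [0.0027, 0.0001, -1.0, 0.2889], [0.0, 0.0, 0.0, 1.0]] 0.04366785098108158
0.65 [279.0, 263.5] 13302
0.62 [522.6, 243.4] 4715
8 x [-0.0701, -0.008, 0.0821, 0.0, -0.0001, 0.0001] mm 13 deg 0.0
```

View pics/w7.png

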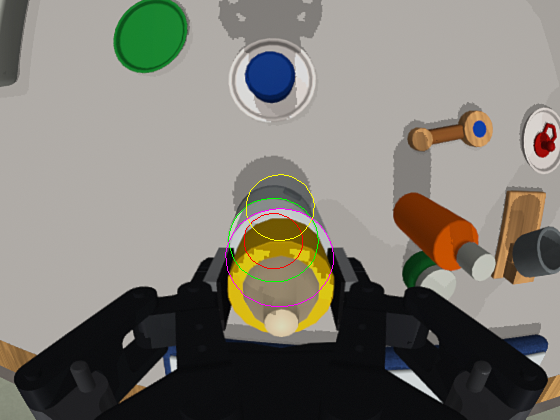

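The bottle hangs upright in the jaws (ring at (280,270)) and the cover stands in its dish (270,77). I have used all 10 views, so the remaining checks are numeric.

Run:
```python
from h import *
from scipy.optimize import minimize
T=cur();up=np.array([0,0,1.])
bl=lambda m:cv2.GaussianBlur(m.astype(np.float32),(5,5),1.2)
viewer.read_camera("side");viewer.read_camera("top")
P0=lambda x,y:cyl(np.array([x,y,0]),up,[(0,.052),(.07,.052)])
for c in("side","top"):
    pr=proj(c,[[.5877,-.2123,.035]])[0]
    for d in models.silhouettes("warmer",c)[:2]:
        m=d["region"];q=mask(c,P0(.5877,-.2123));print(c,"warmer",round(d["score"],2),d["location"],pr.round(),m.sum(),q.sum(),(m&q).sum())
    tip=T[:3,3]-.041*T[:3,2];a=-T[:3,2];b=T[:3,3]+.116*T[:3,2]
    q=mask(c,cyl(b,a,[(0,.027),(.1,.027),(.132,.0225),(.157,.006)]))
    for d in models.silhouettes("bottle",c)[:3]:
        m=d["region"];print(c,"bottle",round(d["score"],2),d["location"],m.sum(),q.sum(),(m&q).sum(),"cent pred",np.argwhere(q).mean(0)[::-1].round(1),"rows",np.nonzero(m)[0].min(),np.nonzero(m)[0].max(),"pred",np.nonzero(q)[0].min(),np.nonzero(q)[0].max())
# warmer fit on initial side picture: pale round body by grabCut around prediction
for c in ("side","top"):
    im=cv2.imread(f"pics/{c}0.png");q=mask(c,P0(.5877,-.2123)).astype(np.uint8)
    k=np.ones((3,3),np.uint8);g=np.full(q.shape,cv2.GC_BGD,np.uint8);g[cv2.dilate(q,k,iterations=7)>0]=cv2.GC_PR_BGD;g[q>0]=cv2.GC_PR_FGD;g[cv2.erode(q,k,iterations=5)>0]=cv2.GC_FGD
    big=lambda m:m
    cv2.grabCut(im,g,None,np.zeros((1,65)),np.zeros((1,65)),6,cv2.GC_INIT_WITH_MASK);m=(g&1)>0
    f=lambda p:np.abs(bl(mask(c,P0(*p)))-bl(m)).sum()/m.sum()
    r=minimize(f,[.5877,-.2123],method="Nelder-Mead",options=dict(initial_simplex=[[.5877,-.2123],[.60,-.2123],[.5877,-.20]]));print(c,"grab",r.x.round(4),r.fun,m.sum(),q.sum())
```

```text
side warmer 0.75 [294.2, 182.6] [295. 184.] 955 1049 953
side bottle 0.93 [135.2, 290.4] 2557 916 0 cent pred [315.6 134.8] rows 276 309 pred 107 160
side bottle 0.66 [318.6, 137.9] 653 916 653 cent pred [315.6 134.8] rows 112 159 pred 107 160
side bottle 0.47 [292.5, 249.2] 355 916 0 cent pred [315.6 134.8] rows 230 262 pred 107 160
top warmer 0.55 [347.5, 171.3] [353. 177.] 927 1620 925
top bottle 0.93 [108.3, 172.3] 2254 969 0 cent pred [371.1 189.2] rows 132 208 pred 172 207
top bottle 0.53 [356.2, 194.4] 96 969 96 cent pred [371.1 189.2] rows 191 202 pred 172 207
side grab [ 0.585  -0.2065] 0.24451375519745674 838 1049
top grab [ 0.5872 -0.2128] 0.04460245636716225 1547 1620
```

Emit:
drive_tool --series '[[[-0.07,-0.008,0.08,0,0,0],[-0.07,-0.008,0.08,0,0,0],[-0.07,-0.008,0.08,0,0,0],[-0.07,-0.008,0.08,0,0,0],[-0.07,-0.008,0.08,0,0,0],[-0.07,-0.008,0.08,0,0,0],[-0.07,-0.008,0.08,0,0,0],[-0.07,-0.008,0.08,0,0,0],[0,0,0,0,0,0],[0,0,0,0,0,0]]]'

```text
clock: 33.8
tcp_pos: [0.5881, -0.2129, 0.2122]
orientation: [-0.001, -0.048, 0.999, -0.0]
wrist_force: [0.8, -0.5, -2.2]
finger_gap: 0.0435
grip_force: 51.6
```

Run:
```python
from h import *
T=cur();print(T.round(4).tolist());plan(T,Tmat([.5877,-.2123,T[2,3]],tf(0,AZ)),1)
up=np.array([0,0,1.])
viewer.read_camera("side")
a=-T[:3,2];b=T[:3,3]+.116*T[:3,2];q=mask("side",cyl(b,a,[(0,.027),(.1,.027),(.132,.0225),(.157,.006)]))
for d in models.silhouettes("bottle","side")[:4]:
    m=d["region"]
    if (m&q).sum()>50:
        ys=np.nonzero(m)[0].max();
        for y in range(ys-24,ys,6): print(y,np.nonzero(m[y])[0][[0,-1]],np.nonzero(q[y])[0][[0,-1]])
        print("bottom",ys,np.nonzero(q)[0].max())
```

```text
[[-0.9955, -0.095, -0.0021, 0.5881], [-0.095, 0.9955, -0.0008, -0.2129], [0.0022, -0.0006, -1.0, 0.2122], [0.0, 0.0, 0.0, 1.0]]
1 x [0.0029, 0.0052, 0.0, -0.0002, -0.0007, 0.0008] mm 1 deg 0.2
148 [288 305] [288 305]
154 [288 304] [288 305]
160 [288 304] [287 304]
166 [288 304] [287 304]
bottom 172 173
```

Emit:
drive_tool --series '[[[0.003,0.005,0.06,0,0,0],[0,0,0.06,0,0,0],[0,0,0.06,0,0,0],[0,0,0.06,0,0,0],[0,0,0.06,0,0,0],[0,0,0.03,0,0,0],[0,0,0,0,0,0]]]'

```text
clock: 34.78
tcp_pos: [0.5875, -0.2123, 0.1721]
orientation: [-0.001, -0.048, 0.999, -0.0]
wrist_force: [0.7, -0.5, -2.3]
finger_gap: 0.0434
grip_force: 51.6
```

Emit:
drive_tool --series '[[[0,0,0.05,0,0,0],[0,0,0.05,0,0,0],[0,0,0.05,0,0,0],[0,0,0.05,0,0,0],[0,0,0.05,0,0,0],[0,0,0.03,0,0,0],[0,0,0,0,0,0],[0,0,0,0,0,0]]]'

```text
clock: 35.78
tcp_pos: [0.5878, -0.2125, 0.1391]
orientation: [-0.001, -0.048, 0.999, -0.0]
wrist_force: [0.7, -0.0, -1.7]
finger_gap: 0.0436
grip_force: 51.6
```

No contact with the wall. Next come small steps until it touches the floor (expected at TCP z ≈ 0.131).

Emit:
drive_tool --series '[[[0,0,0.015,0,0,0],[0,0,0.015,0,0,0],[0,0,0.01,0,0,0],[0,0,0.008,0,0,0],[0,0,0,0,0,0],[0,0,0,0,0,0]]]'

```text
clock: 36.52
tcp_pos: [0.5876, -0.2124, 0.1332]
orientation: [-0.001, -0.048, 0.999, -0.0]
wrist_force: [0.1, -0.2, -1.6]
finger_gap: 0.0436
grip_force: 51.6
```

Emit:
drive_tool --series '[[[0,0,0.007,0,0,0],[0,0,0.007,0,0,0],[0,0,0,0,0,0],[0,0,0,0,0,0]]]'

```text
clock: 37.02
tcp_pos: [0.588, -0.2125, 0.1322]
orientation: [-0.0, -0.048, 0.999, -0.001]
wrist_force: [0.8, 0.9, 4.1]
finger_gap: 0.0437
grip_force: 52.2
```

It touches the floor at the expected height. I'll release and retreat straight up.

Emit:
drive_tool --series '[[[0,0,0,0,0,0],[0,0,0,0,0,0],[0,0,0,0,0,0],[0,0,0,0,0,0],[0,0,0,0,0,0],[0,0,0,0,0,0],[0,0,0,0,0,0]]]' --jaw 1

```text
clock: 37.9
tcp_pos: [0.5876, -0.2124, 0.1315]
orientation: [-0.001, -0.048, 0.999, -0.0]
wrist_force: [0.5, -0.7, 0.2]
finger_gap: 0.0855
grip_force: 0.0
```

Emit:
drive_tool --series '[[[0,0,-0.05,0,0,0],[0,0,-0.1,0,0,0],[0,0,-0.15,0,0,0],[0,0,-0.2,0,0,0],[0,0,-0.2,0,0,0],[0,0,-0.2,0,0,0],[0,0,-0.2,0,0,0],[0,0,0,0,0,0],[0,0,0,0,0,0]]]'

```text
clock: 39.02
tcp_pos: [0.5877, -0.2122, 0.263]
orientation: [-0.001, -0.048, 0.999, -0.0]
wrist_force: [0.1, -0.5, -0.1]
finger_gap: 0.0858
grip_force: 0.0
```

Run:
```python
from h import *
T=cur();print(T[:3,3].round(4));up=np.array([0,0,1.])
W=np.array([.5877,-.2123,.015]);viewer.read_camera("side");im=viewer.read_camera("wrist")
ring=np.r_[cyl(W,up,[(.1,.0225),(.132,.0225)])]
h=cv2.cvtColor(im,cv2.COLOR_RGB2HSV);y=(h[...,0]>20)&(h[...,0]<32)&(h[...,1]>150)&(h[...,2]>80)
n,l,s,c=cv2.connectedComponentsWithStats(y.astype(np.uint8));k=1+s[1:,4].argmax();print("yellow wrist box",s[k],"pred",cv2.boundingRect(np.round(wproj(T,ring)).astype(np.int32)))
for n_,cent in (("bottle",W),("cover",np.array([.4018,-.234,.005]))):
    q=mask("side",cyl(cent,up,[(0,.027),(.1,.027),(.132,.0225),(.157,.006)] if n_=="bottle" else [(0,.0275),(.066,.023)]))
    for d in models.silhouettes(n_,"side")[:4]:
        m=d["region"]
        if (m&q).sum()>30: print(n_,m.sum(),q.sum(),(m&q).sum(),"top row",np.nonzero(m)[0].min(),np.nonzero(q)[0].min())
```

```text
[ 0.5877 -0.2122  0.263 ]
yellow wrist box [ 251  177   56   59 1389] pred (251, 174, 58, 62)
bottle 460 731 460 top row 148 147
cover 43 432 43 top row 198 188
```

The bottle is upright and seated where predicted, and the arm is clear, so I'll hand in.

```bash
python3 -c "
from h import *
print(order.hand_in())"
```

```text
the job is handed in; nothing more can be done
None
```

The job is handed in at about 39 s of the 72 s: the cover stands open side down in the empty white dish and the bottle is upright on the warmer's floor, both released with the arm clear. No verdict came back.

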